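Unlock the jewellery chest and hold the sprung lock open

ROBOT

A 7-joint arm with a two-finger parallel gripper is mounted at the origin on the work surface. World frame = base frame: x ahead of the robot, y to its left, z up, the work surface at z = 0. Lengths are in m, angles in rad, forces in N, time in s.
With the tool pointing down it reaches from about 0.425 to 0.875 m from the base axis. Payload 9.9 kg.
Tool frame: the origin (TCP) lies midway between the tips of the shut fingers; the grasp point (between the pads) lies 19 mm behind it; z points along the fingers, y is the direction in which the jaws open and shut (so a half turn about z gives the same grasp; the last joint's range is limited). The gripper opens to 85 mm and grips with 20 to 120 N. Pads are 22 mm wide; open, the fingers measure 114 mm over their backs; the gripper's body (76 mm by 85 mm) begins 54 mm behind the grasp point. The pads swing forward as they close: fully open they stand 13 mm farther back than shut.
Start: joints at [-1.43, 0.576, 0.025, 1.437, -0.015, 1.129, -0.057], TCP at [0.15, 0.658, 0.231] pointing down, gripper open.
Joint ranges: [-2.76, 2.76], [-0.34, 2.15], [-1.52, 1.57], [0.19, 2.46], [-1.09, 4.23], [0.17, 1.99], [-2.82, 2.82]. Speed limits (rad/s): [2.22, 2.22, 3.01, 3.01, 3.14, 3.14, 3.14].

INTERFACE

Orientations are given as a unit quaternion [w, x, y, z].
In Python, from rig import r gives the robot as it stands.
- The arm moves only by the tool drive_tool, never from a script. Its argument "moves" is a list of rows, each a list of 3 entries, a list of its own where there are three numbers: the shift along the world's x, y, z in cm, then the turn about the world's z in rad, then the closure, from 0 (fully open) to 1 (shut). A call has 1 to 12 rows; each row is the pose to reach, as a shift and turn from the pose commanded when the call began; what a row does not reach only later rows make up. A row lasts 1/10 s, in which the tool goes at most 50 mm and 8.59 degrees, less where a joint would pass 70% of its speed; a pose out of reach is approached as far as the arm can. A call with a gripper value outside its range is refused whole. The fingers move at their own pace and stop on an object; the grip force is fixed at half the most. Time passes only in rows, so rows that repeat a pose let the fingers close. It gives the time, the measured TCP pose, the force and the opening at its end, in the units of the state.
- r.get_state(): the state, without advancing time (a new reading comes with each control period).
- r.camera(name): name is "side" or "top"; returns the picture (384x512x3 uint8, red, green, blue); there is no depth.
- r.get_calibration(name): a dict with "vertical_fov" (degrees; the focal length in pixels is half the picture's height over the tangent of half this angle, whatever the lens; pixels are square), "cx", "cy" (the principal point, pixels), "k1" (the pictures are not rectified: a ray, as slopes to the right and down, at radius r is drawn at 1 + k1 r^2 times it, then the intrinsics apply), "R" (3x3) and "t" (3): a world point X has camera coordinates R X + t. Camera axes: x right, y down, z forward; pixel columns grow to the right and rows downward; lengths in m; the calibration is good to about 2 mm. A picture is of the moment at which its call begins. get_calibration takes no time and is no camera call.
- r.sign_off(): hands the job in, once; it reports no verdict.
The state is a dict: "time": time; "joint_pos": joint angles; "qd": joint speeds; "tau": joint torques, N m; "ee_pos": TCP position; "ee_rot": TCP orientation; "ft_force": force on the tool from outside, world axes, zero at the start; "torque": the same for the moment, N m; "opening": finger opening in m.
Only numpy, scipy, OpenCV 4.12 (cv2) and the standard library are available. Lean on these libraries where they do the work, as an engineer would, in place of code of your own. Each camera call takes 0.05 s, during which the arm holds its last target. There are 200 camera calls.

TASK

Take the longest of the three brass keys out of the wooden key rack, put it fully home in the lock on top of the teal jewellery chest, wiggling it past the sticky pins without forcing it, and turn it a quarter turn clockwise (seen from above). The lock is sprung, so finish while still gripping the key and holding it turned. Leave the other two keys in the rack and everything else on the counter where it is.

Things in the scene. Friction and masses are not known exactly. Their poses are not given: they have to be found in the camera images.
- key_long_bow (a point): Centre of the bow of the longest of three look-alike brass keys, upright in a rack slot (which one varies). Overall 70 mm; foot 57 mm, collar underside 27 mm below this point. The chest's key, about 50 g. Axes: x along the wide direction of bow and bit, y the thin one, z up. Bow: 26 mm disc, 6 mm thick, flat grip area 22 wide x 24 tall. Home, this point is 27 mm above the lock's face.
- key_long_foot (a point): Middle of the foot of the longest key. From here up: the bit, a plate 18 mm (x) by 4 mm (y) by 12 mm tall with rounded lower edges; a round shank 5.6 mm thick; at 30 mm the underside of the collar, a disc 18 mm across and 3 mm thick; more shank up to the bow at 44 mm. A half turn about z changes nothing.
- key_mid_bow (a point): Centre of the bow of the middle one of three look-alike brass keys, upright in a rack slot (which one varies). Overall 62 mm; foot 49 mm, collar underside 27 mm below this point. Wrong key: leave it in the rack.
- key_short_bow (a point): Centre of the bow of the shortest of three look-alike brass keys, upright in a rack slot (which one varies). Overall 54 mm; foot 41 mm, collar underside 27 mm below this point. Wrong key: leave it in the rack.
- rack: Light wooden key rack, fixed, 50 (x) by 180 (y) by 18 mm tall; origin at the centre of its underside. Slots 12 mm deep at y = -60, 0 and +60 mm each hold one key, wide direction along the rack's y. Pull a key straight up to free it.
- lock_mouth (a point): Centre of the key slot in the top face of the lock, a fixed 46 mm square brass plate on the chest, face 114 mm above the counter, 4 mm above the chest's top. z up, x along the slot: 21 mm (x) by 7 mm (y), chamfered, 14 mm deep, with the turning plug below it. The key goes straight down, wide direction along x, either way round, 30 mm deep until its collar meets the face.
- pins (a point): On the slot's axis, 21 mm below the lock's face, axes as lock_mouth: two sticky spring pins stand 3 mm above and 3 mm below, one on each long side of the plug's 6 mm wide slot. Pushed straight, the key may stick here; press moderately (straight it takes up to about 15 N, rocked about 5) and rock it about 1 mm to and fro along y. The key can turn only within 4 mm of home; turned, it cannot be pulled out.
- plug (a joint): Angle of the lock's plug, rad: 0 locked, 1.57 a quarter turn clockwise from above, stop at 1.6. Follows the key with about 0.1 rad play. A weak spring (0.02 N m at 0, 0.1 N m at a quarter turn) turns it back when the key is let go. As it turns it pushes the drawer ajar, 12 mm per rad.
- chest: Teal wooden jewellery chest, fixed, 160 (x) by 220 (y) by 110 mm tall; origin at the centre of its underside. Its drawer faces +x. Lock centred at x 0, y -52 mm on its top, slot along the chest's y; the +y half is an open tray with black ring rolls below the rim.
- driver: Bystander, loose: screwdriver lying flat along its x axis, about 200 mm long; Leave it alone.
- dish: Bystander, loose: blue ceramic dish, 60 mm across, 28 mm tall; origin at the centre of its underside. Leave it alone.
- candle: Bystander, loose: candle jar, 60 mm across, 70 mm tall; origin at the centre of its underside. Leave it alone.
- figurine: Bystander, loose: dark turned wooden figurine, 44 mm foot, 92 mm tall; origin at the centre of its underside. Leave it alone.
- giftbox: Bystander, loose: cardboard gift box 70 x 70 x 40 mm; origin at the centre of its underside. Leave it alone.
- varnish: Bystander, loose: amber bottle, 50 mm across, 120 mm tall; origin at the centre of its underside. Leave it alone.
- tape: Bystander, loose: roll of tape lying flat, 100 mm across, 25 mm tall; origin at the centre of its underside. Leave it alone.
Not all that is in view belongs to the job. Leave any red look-alike of the rack alone.

How it is judged:
By the outcome, as a careful person would: the job done as asked, in the order asked, and still so for the second after the job is handed in, while the arm keeps its last pose, push and grip.
It also fails if it takes over 54 s, if anything falls off the work surface, if the arm or the gripper's body presses on something with over 40 N, if the wrist force passes 120 N, or if a joint passes its speed limit or range.

## Working session

There is one attempt and no reset: what is moved stays moved. The work goes in short steps, Python scripts to look and compute and a tool call to move; the robot and the scene stay as the last step left them, time stands still between calls to the robot, and variables do not carry over. Pictures are saved under pics/ and viewed, about 8 in all and at most 12, crops included, and the job is handed in when it is done.

Besides the shell and the picture viewer there is one more tool, called by a JSON object that holds its "fn" and its "kwargs". drive_tool: Moves the arm, as the interface text tells. Its arguments: {"type":"object","properties":{"moves":{"type":"array"}},"required":["moves"]}

```bash
ls; mkdir -p pics
cat > h.py <<'E'
import numpy as np, cv2
from rig import r
def ray(name,u,v):
    c=r.get_calibration(name); f=192/np.tan(np.radians(c["vertical_fov"])/2)
    d=np.array([(u-c["cx"])/f,(v-c["cy"])/f]); s=d.copy()
    for _ in range(20): s=d/(1+c["k1"]*(s@s))
    R=np.array(c["R"]);t=np.array(c["t"])
    w=R.T@np.array([s[0],s[1],1]); return -R.T@t,w
def onz(name,u,v,z):
    o,w=ray(name,u,v); return o+w*(z-o[2])/w[2]
def proj(name,X):
    c=r.get_calibration(name); f=192/np.tan(np.radians(c["vertical_fov"])/2)
    p=np.array(c["R"])@np.array(X)+np.array(c["t"]); s=p[:2]/p[2]; s=s*(1+c["k1"]*(s@s)); return s*f+[c["cx"],c["cy"]]
def tri(a,b):
    (o1,w1),(o2,w2)=ray(*a),ray(*b); A=np.c_[w1,-w2]; k=np.linalg.lstsq(A,o2-o1,rcond=None)[0]
    p,q=o1+w1*k[0],o2+w2*k[1]; return (p+q)/2,np.linalg.norm(p-q)
def snap(name,fn):
    im=cv2.cvtColor(np.array(r.camera(name)),cv2.COLOR_RGB2BGR); cv2.imwrite('pics/'+fn,im); return im
E
python3 - <<'E'
from h import *
a=snap('top','t0.png');b=snap('side','s0.png')
cv2.imwrite('pics/a0.png',cv2.resize(a,(800,600)));cv2.imwrite('pics/b0.png',cv2.resize(b,(800,600)))
for n in('top','side'):
    c=r.get_calibration(n);print(n,c["vertical_fov"],c["k1"],-np.array(c["R"]).T@np.array(c["t"]))
s=r.get_state();print(s)
E
```

```text
pics
top 49.90316452358852 -0.022563765614729125 [0.2373504  0.01913636 1.64578282]
side 45.99461242092774 -0.016069397049241943 [-0.20137915 -0.6687803   0.9906431 ]
{'time': 0.1, 'joint_pos': array([-1.42978781,  0.57642491,  0.02483026,  1.43780121, -0.01499286,
        1.12899015, -0.05647153]), 'qd': array([ 0.00035565, -0.00157565, -0.00034969, -0.0004192 ,  0.00188759,
       -0.00138819,  0.0004826 ]), 'tau': array([ 6.82190221e-03, -7.67313910e+01,  2.25846201e+00, -2.86609447e+01,
        1.60296075e-02,  8.67041701e-03, -1.11357315e-05]), 'ee_pos': array([0.1503683 , 0.65763823, 0.23055209]), 'ee_rot': array([-4.60262589e-05,  1.12128593e-01,  9.93693444e-01, -7.18182104e-04]), 'ft_force': array([0.10969683, 0.53306033, 0.13470563]), 'torque': array([-0.0343144 , -0.02292653,  0.06001256]), 'opening': 0.08508729410630946}
```

View pics/a0.png

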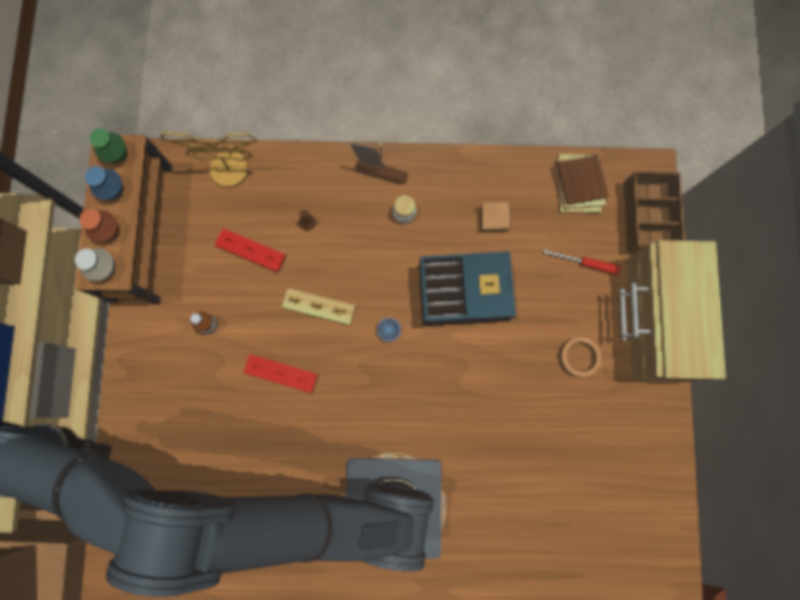

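View pics/b0.png

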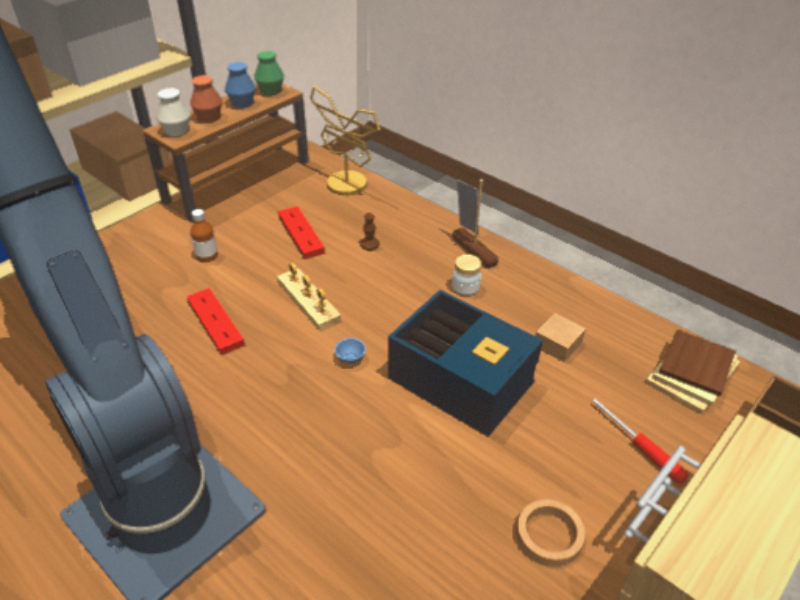

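The top view shows the light rack at about (318,306), with keys at (295,299), (317,305) and (340,311). The chest's lock is at (489,284). The two red racks are decoys. Next I'll enlarge the rack and the lock.

Run:
```python
from h import *
a=cv2.imread('pics/t0.png');b=cv2.imread('pics/s0.png')
def crop(im,x0,y0,w,h,W,H): return cv2.resize(im[y0:y0+h,x0:x0+w],(W,H),interpolation=cv2.INTER_CUBIC)
# 512-scale =0.64
A=crop(a,175,178,60,38,480,304); B=crop(b,170,160,60,56,300,280)
C=crop(a,265,158,68,54,300,238); 
B=crop(b,170,160,56,56,480,480)
cv2.imwrite('pics/c1.png',np.vstack([np.hstack([cv2.resize(A,(400,253)),cv2.resize(C,(319,253))]),]))
cv2.imwrite('pics/c2.png',B)
for n,im in(('top',a),('side',b)):
    hsv=cv2.cvtColor(im,cv2.COLOR_BGR2HSV)
    for nm,lo,hi in(('lock',(18,140,120),(32,255,255)),('wood',(18,50,130),(36,170,255)),('teal',(90,80,20),(110,255,140))):
        m=cv2.inRange(hsv,lo,hi)
        if nm=='wood': m=cv2.morphologyEx(m,cv2.MORPH_CLOSE,np.ones((5,5)))
        for c in cv2.findContours(m,0,2)[0]:
            if 60<cv2.contourArea(c)<6000:
                q=cv2.minAreaRect(c); print(n,nm,cv2.contourArea(c),np.round(q[0],1),np.round(q[1],1),round(q[2],1))
```

```text
top lock 71.5 [312.5 181.5] [9. 9.] 90.0
top lock 397.0 [145.5 108. ] [22. 23.] 90.0
top wood 169.5 [  4.5 329. ] [22.  9.] 90.0
top wood 558.5 [203.1 196. ] [45.8 13.6] 14.0
top wood 1152.0 [ 49.7 231.6] [17.7 94.2] 5.8
top wood 124.5 [313.  181.5] [11. 12.] 90.0
top wood 3669.0 [439.6 198.1] [90.  43.7] 86.9
top wood 2034.0 [ 19.7 199.2] [ 32.2 144.4] 7.6
top wood 145.5 [373. 131.] [ 8. 28.] 90.0
top wood 126.5 [258.5 131. ] [12. 13.] 90.0
top wood 407.5 [145.8 107.3] [22.6 23.7] 59.0
top teal 170.5 [  3.5 235.5] [55.  7.] 90.0
top teal 1038.5 [312.1 182.5] [39.  29.1] 85.6
top teal 203.0 [ 67.5 118. ] [19.1 17.7] 45.0
side lock 192.5 [313.5 224. ] [18.8 13. ] 26.6
side lock 268.0 [221.5 116.5] [15. 25.] 90.0
side wood 394.5 [436.1 247.8] [44.4 13.4] 29.7
side wood 207.5 [313.4 223.7] [20.1 13.4] 26.6
side wood 597.0 [197.8 188.8] [46.9 17.4] 49.4
side wood 62.5 [  3.2 171.5] [9.2 9.5] 71.6
side wood 139.5 [299.5 169.5] [13. 15.] 90.0
side wood 800.5 [ 72.9 116.7] [47.6 46.5] 65.2
side wood 405.0 [226.9 105.9] [23.1 39.8] 28.1
side wood 303.5 [209.1  75.9] [39.2 28.8] 39.8
side wood 1398.0 [71.1 48.3] [ 25.1 102. ] 69.3
side teal 3172.0 [297.2 217. ] [86.8 45.2] 28.3
side teal 168.0 [153.5  53.5] [13. 17.] 90.0
```

View pics/c1.png

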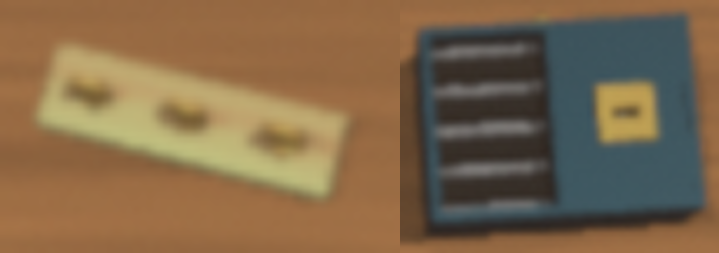

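View pics/c2.png

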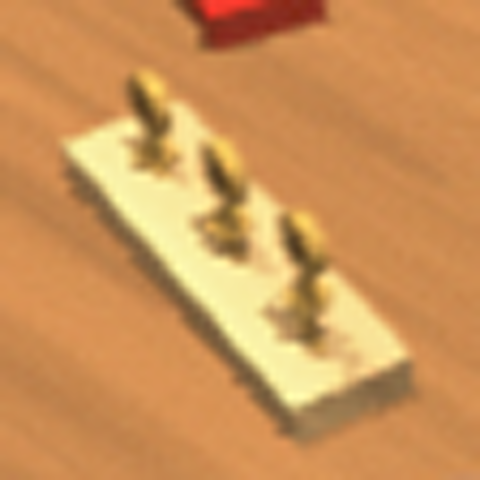

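Side crop: bows at about (187,171), (196,180) and (206,188) in full-picture pixels. The one nearest the chest looks tallest. I'll check that against the predicted heights and work out the poses.

Run:
```python
from h import *
im={'top':cv2.imread('pics/t0.png'),'side':cv2.imread('pics/s0.png')}
def mask(n,lo,hi,box,k):
    hsv=cv2.cvtColor(im[n],cv2.COLOR_BGR2HSV); m=cv2.inRange(hsv,lo,hi); x,y,w,h=box
    z=np.zeros_like(m); z[y:y+h,x:x+w]=m[y:y+h,x:x+w]; return cv2.morphologyEx(z,cv2.MORPH_CLOSE,np.ones((k,k)))
def rect(n,m,z):
    c=max(cv2.findContours(m,0,1)[0],key=cv2.contourArea)
    hull=cv2.convexHull(c)[:,0]; P=np.array([onz(n,u,v,z)[:2]*1000 for u,v in hull],np.float32); return cv2.minAreaRect(P)
for n,bl,bw,bt in(('top',(300,170,26,24),(175,178,60,38),(262,155,72,56)),('side',(298,210,32,28),(170,165,56,56),None)):
    m=mask(n,(18,120,110),(32,255,255),bl,5); q=rect(n,m,.114); v,u=np.nonzero(m); print(n,'lock',q,onz(n,u.mean(),v.mean(),.114).round(4))
    m=mask(n,(18,50,120),(36,190,255),bw,7); q=rect(n,m,.018); v,u=np.nonzero(m); print(n,'rack',q,onz(n,u.mean(),v.mean(),.018).round(4))
    if bt: m=mask(n,(80,40,20),(115,255,160),bt,25); print('chest',rect(n,m,.11))
cam=[(187.3,171.3),(196.25,179.6),(205.6,187.65)]
# top crop: 400/60 px scale, origin (175,178)
tp=[(175+x*60/400,178+y*38/253) for x,y in((90,92),(185,114),(283,137))]
for a,b in zip(tp,cam): print(np.round(a,1),tri(('top',*a),('side',*b)))
```

```text
top lock ((538.5296020507812, -219.87649536132812), (42.36505126953125, 42.10037612915039), 1.2802077531814575) [ 0.5385 -0.2202  0.114 ]
top rack ((488.5698547363281, 202.18704223632812), (183.97195434570312, 54.474639892578125), 77.12409210205078) [0.4886 0.2012 0.018 ]
chest ((531.4934692382812, -167.26058959960938), (157.20545959472656, 216.91085815429688), 4.632911205291748)
side lock ((536.8272705078125, -221.93524169921875), (46.85101318359375, 46.797821044921875), 6.0370941162109375) [ 0.5367 -0.2222  0.114 ]
side rack ((493.9931640625, 207.06399536132812), (210.96450805664062, 62.0478630065918), 76.61651611328125) [0.4886 0.1972 0.018 ]
[188.5 191.8] (array([0.49992108, 0.25540062, 0.05281741]), np.float64(0.003499213231260571))
[202.8 195.1] (array([0.48750952, 0.19827363, 0.05786162]), np.float64(0.0040271377744658405))
[217.4 198.6] (array([0.47384437, 0.13964818, 0.06761228]), np.float64(0.004278424370225808))
```

Three candidate keys by side pixel: (187,171) at z≈53 mm, (196,180) at 58 mm and (206,188) at 68 mm. The expected heights are 47, 55 and 63 mm, so all three read about 4–5 mm high. The spacing makes (206,188) the longest key. It is at about (0.4745, 0.141) with rack yaw ≈ -12.9°. The lock is at about (0.538, -0.221) with chest yaw ≈ 4.6°. The crop I just viewed confirms the choice, so I'm moving.

{"fn": "drive_tool", "kwargs": {"moves": [[[2.7, -4.3, 0], -0.131, 0.4], [[5.4, -8.6, 0], -0.262, 0.4], [[8.1, -12.9, 0], -0.393, 0.4], [[10.8, -17.2, 0], -0.524, 0.4], [[13.5, -21.5, 0], -0.654, 0.4], [[16.2, -25.8, 0], -0.785, 0.4], [[18.9, -30.2, 0], -0.916, 0.4], [[21.6, -34.5, 0], -1.047, 0.4], [[24.3, -38.8, 0], -1.178, 0.4], [[27, -43.1, 0], -1.309, 0.4], [[29.7, -47.4, 0], -1.44, 0.4], [[32.4, -51.7, 0], -1.571, 0.4]]}}

```text
time: 1.3
ee_pos: [0.4696, 0.1479, 0.2313]
ee_rot: [-0.0, 0.784, 0.621, 0.0]
ft_force: [0.3, 1.2, 0.7]
opening: 0.0514
```

{"fn": "drive_tool", "kwargs": {"moves": [[[0, 0, -4], 0, 0.4], [[0, 0, -8], 0, 0.4], [[0, 0, -10], 0, 0.4], [[0, 0, -10], 0, 0.4], [[0, 0, -10], 0, 0.4]]}}

```text
time: 1.8
ee_pos: [0.4692, 0.1494, 0.1316]
ee_rot: [0.0, 0.782, 0.623, -0.0]
ft_force: [0.5, -0.1, -0.9]
opening: 0.0514
```

Run:
```python
from h import *
b=snap('side','s1.png');a=snap('top','t1.png')
s=r.get_state();print(s['time'],s['ee_pos'],s['ee_rot'],s['opening'],s['joint_pos'])
B=cv2.resize(b[130:220,160:250],(600,600),interpolation=cv2.INTER_CUBIC)
cv2.imwrite('pics/d1.png',B)
```

```text
1.9 [0.46986825 0.14988442 0.13250957] [2.41690177e-04 7.81983282e-01 6.23298629e-01 9.52776285e-04] 0.051505028581699676 [-0.71979759  0.47385067  0.45643226  2.04663823 -0.32288131  0.68743186
 -0.28011559]
```

View pics/d1.png

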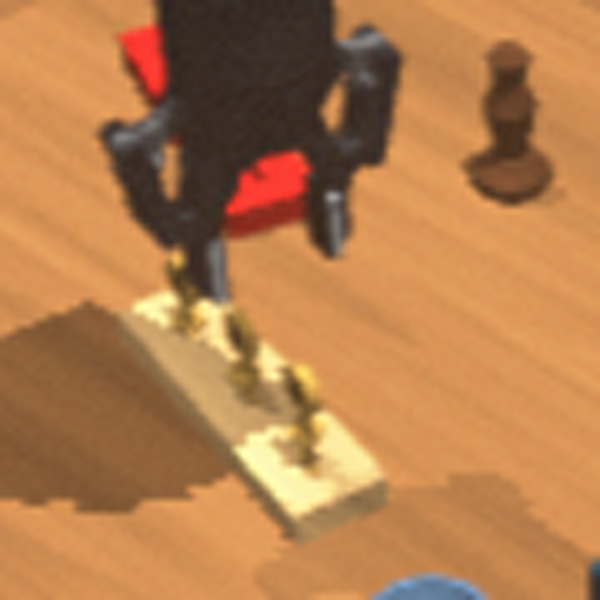

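The side crop shows the open fingers at about (192,175) and (210,167), above the rack. The long key's bow is at about (205,187). I'll check the tool's reprojection to find the camera bias, then refine.

Run:
```python
from h import *
s=r.get_state();p=s['ee_pos'];print(p, proj('side',p))
y=np.array([.974,-.224,0])
for d in(0,.005,.008,.013):
  print(d,[proj('side',p+[0,0,d]+k*y*.5*.0515).round(1) for k in(-1,1)])
for X in([.4745,.141,.063],[.4755,.144,.063],[.474,.139,.063]): print(X,proj('side',X).round(1),proj('top',X).round(1))
```

```text
[0.46986825 0.14988442 0.13250957] [200.1856384  170.65318424]
0 [array([192.6, 173.8]), array([207.6, 167.6])]
0.005 [array([192.5, 172.5]), array([207.5, 166.3])]
0.008 [array([192.4, 171.7]), array([207.4, 165.5])]
0.013 [array([192.3, 170.4]), array([207.3, 164.2])]
[0.4745, 0.141, 0.063] [204.9 188.6] [217.5 198.1]
[0.4755, 0.144, 0.063] [204.4 188. ] [216.8 197.9]
[0.474, 0.139, 0.063] [205.2 189. ] [218.  198.3]
```

{"fn": "drive_tool", "kwargs": {"moves": [[[0.5, -0.8, 0], 0, 0.4], [[0.5, -0.8, -2], 0, 0.4], [[0.5, -0.8, -4], 0, 0.4], [[0.5, -0.8, -6], 0, 0.4], [[0.5, -0.8, -7.5], 0, 0.4], [[0.5, -0.8, -8.8], 0, 0.4], [[0.5, -0.8, -8.8], 0, 0.4], [[0.5, -0.8, -8.8], 0, 0.4]]}}

```text
time: 2.7
ee_pos: [0.4747, 0.1413, 0.044]
ee_rot: [0.0, 0.782, 0.623, 0.0]
ft_force: [0.0, -0.6, 0.6]
opening: 0.0511
```

Run:
```python
from h import *
b=snap('side','s2.png')
s=r.get_state();print(s['time'],s['ee_pos'],s['ee_rot'],s['opening'],s['ft_force'])
B=cv2.resize(b[150:210,175:235],(600,600),interpolation=cv2.INTER_CUBIC)
cv2.imwrite('pics/d2.png',B)
```

```text
2.75 [0.47481915 0.14147029 0.04421815] [2.38720955e-04 7.82091772e-01 6.23162873e-01 6.61700467e-04] 0.05100739838640499 [0.31356882 0.74878301 0.56271964]
```

View pics/d2.png

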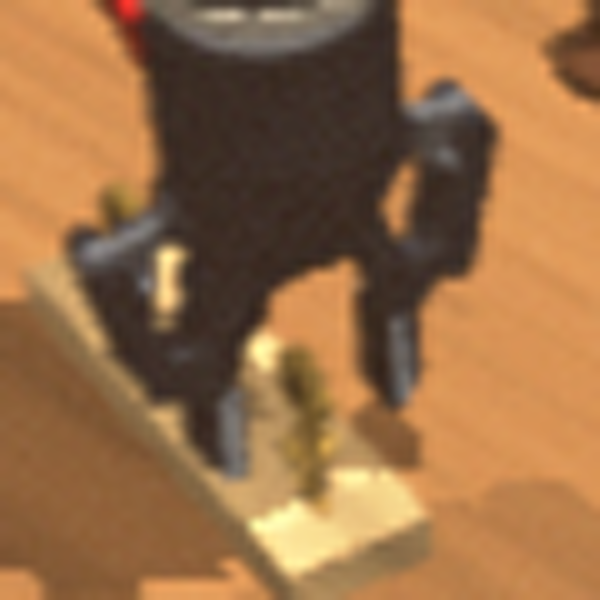

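Run:
```python
from h import *
p=r.get_state()['ee_pos']; w=np.array([.224,.974,0]); y=np.array([.974,-.224,0])
f=lambda X:((proj('side',X)-[175,150])*10).round()
for z in(0,.005): print('tips front',[f(p-w*.011+k*y*.0255+[0,0,z]) for k in(-1,0,1)])
for d in(-.006,0,.006): print(d,[f(np.r_[(p+w*d)[:2],z]) for z in(.076,.063,.05,.0375,.018)])
```

```text
tips front [array([249., 481.]), array([320., 449.]), array([391., 418.])]
tips front [array([248., 469.]), array([319., 437.]), array([390., 406.])]
-0.006 [array([305., 364.]), array([308., 395.]), array([311., 427.]), array([313., 456.]), array([317., 502.])]
0 [array([296., 353.]), array([298., 385.]), array([301., 416.]), array([304., 446.]), array([308., 491.])]
0.006 [array([286., 343.]), array([289., 374.]), array([291., 405.]), array([294., 435.]), array([298., 481.])]
```

The key sits about 3 mm toward -y from the jaw's centre line and the heights agree. I'll shift 2 mm, close, then lift.

{"fn": "drive_tool", "kwargs": {"moves": [[[0, -0.2, 0], 0, 0.4], [[0, -0.2, 0], 0, 1], [[0, -0.2, 0], 0, 1], [[0, -0.2, 0], 0, 1], [[0, -0.2, 0], 0, 1], [[0, -0.2, 0], 0, 1], [[0, -0.2, 0], 0, 1], [[0, -0.2, 0], 0, 1], [[0, -0.2, 0], 0, 1], [[0, -0.2, 0], 0, 1]]}}

```text
time: 3.75
ee_pos: [0.475, 0.1395, 0.0436]
ee_rot: [0.001, 0.782, 0.623, 0.001]
ft_force: [4.7, -0.6, 4.7]
opening: 0.0054
```

{"fn": "drive_tool", "kwargs": {"moves": [[[0, 0, 0.5], 0, 1], [[0, 0, 1.2], 0, 1], [[0, 0, 2], 0, 1], [[0, 0, 4], 0, 1], [[0, 0, 7], 0, 1], [[0, 0, 11], 0, 1], [[0, 0, 15], 0, 1], [[0, 0, 15.6], 0, 1], [[0, 0, 15.6], 0, 1]]}}

```text
time: 4.65
ee_pos: [0.4735, 0.1401, 0.2]
ee_rot: [-0.0, 0.782, 0.624, 0.0]
ft_force: [-1.3, -0.2, -1.2]
opening: 0.0049
```

{"fn": "drive_tool", "kwargs": {"moves": [[[0.6, -3.6, 0], 0.03, 1], [[1.3, -7.2, 0], 0.06, 1], [[1.9, -10.8, 0], 0.09, 1], [[2.6, -14.4, 0], 0.12, 1], [[3.2, -18, 0], 0.15, 1], [[3.9, -21.7, 0], 0.18, 1], [[4.5, -25.3, 0], 0.21, 1], [[5.2, -28.9, 0], 0.24, 1], [[5.8, -32.5, 0], 0.27, 1], [[6.4, -36.1, 0], 0.305, 1], [[6.4, -36.1, 0], 0.305, 1], [[6.4, -36.1, 0], 0.305, 1]]}}

```text
time: 5.85
ee_pos: [0.5366, -0.2214, 0.1972]
ee_rot: [-0.002, 0.679, 0.734, -0.001]
ft_force: [0.2, 0.9, -1.0]
opening: 0.0049
```

Run:
```python
from h import *
b=snap('side','s3.png');a=snap('top','t3.png')
s=r.get_state();p=s['ee_pos'];print(s['time'],p,s['ee_rot'],s['opening'],s['ft_force'])
B=cv2.resize(b[170:250,275:355],(600,600),interpolation=cv2.INTER_CUBIC)
cv2.imwrite('pics/d3.png',B)
f=lambda X:((proj('side',X)-[275,170])*7.5).round()
print('tcp',f(p),'foot',f(p+[0,0,-.038]),'collar',f(p-[0,0,.008]),'mouth',f([.538,-.221,.114]))
```

```text
5.95 [ 0.53738566 -0.2196987   0.19788977] [-1.59792999e-03  6.77946001e-01  7.35109949e-01 -1.69976166e-04] 0.00508909866844318 [ 0.47260226  0.27639545 -0.3540722 ]
tcp [306. 229.] foot [295. 308.] collar [304. 246.] mouth [287. 400.]
```

View pics/d3.png

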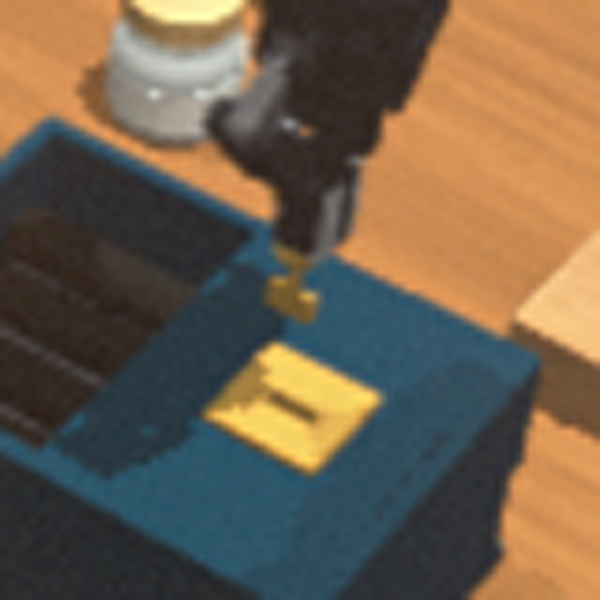

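The key is in the gripper. In crop s3 the bit's foot is at about (291,308) and the slot centre at about (293,404), running from (270,394) to (316,416). I'll measure the bit and slot sub-pixel in the side view.

```bash
cat > m.py <<'E'
from h import *
def slot(im,n,box):
    x,y,w,h=box; g=im[y:y+h,x:x+w].max(2).astype(float)
    bg=np.percentile(g,75); W=np.clip(bg-g-25,0,None); v,u=np.mgrid[y:y+h,x:x+w]
    return (u*W).sum()/W.sum(),(v*W).sum()/W.sum(),W.round()
E
python3 - <<'E'
from m import *
s0=cv2.imread('pics/s0.png');t0=cv2.imread('pics/t0.png');s3=cv2.imread('pics/s3.png')
for im,n,b in((s0,'side',(309,219,11,10)),(s3,'side',(310,221,8,7)),(t0,'top',(308,178,10,7))):
    u,v,W=slot(im,n,b); print(n,u,v,onz(n,u,v,.114).round(4)); 
    print(W.astype(int))
# bit: value/hue map
hsv=cv2.cvtColor(s3,cv2.COLOR_BGR2HSV)[200:216,308:320]
print(hsv[:,:,0]);print(hsv[:,:,2])
E
```

```text
side 313.77100494233935 223.45387149917627 [ 0.5387 -0.2221  0.114 ]
[[  0   0   0   0   0   0   0   0   0   0  72]
 [  0   0   0   0   0   0   0   0   0   0   0]
 [  0   0   0   0   0   0   0   0   0   0   0]
 [  0  17  75  57   0   0   0   0   0   0   0]
 [  0  25  89 107  81  34   0   0   0   0   0]
 [  0   0   0  44  89 106  82  37   0   0   0]
 [  0   0   0   0   0  45  90  98  34   0   0]
 [  0   0   0   0   0   0   0  32   0   0   0]
 [  0   0   0   0   0   0   0   0   0   0   0]
 [  0   0   0   0   0   0   0   0   0   0   0]]
side 313.2936772046589 223.64683860232944 [ 0.5372 -0.2215  0.114 ]
[[ 40   0   0   0   0   0   0   0]
 [ 48  75  52   0   0   0   0   0]
 [ 28  82 106  78  30   0   0   0]
 [  0   0  38  88 104  80  29   0]
 [  0   0   0   0  42  92  99  34]
 [  0   0   0   0   0   0  39  13]
 [  0   0   0   0   0   0   0   0]]
top 312.90865384615387 181.43509615384616 [ 0.5388 -0.2212  0.114 ]
[[ 0  0  0  0  0  0  0  0  0  0]
 [ 0  0  0  0  0  0  0  0  0  0]
 [ 0  0  0  0  0  4  7  3  0  0]
 [ 0  0  9 31 39 47 49 32  0  0]
 [ 0  0 11 33 37 42 44 28  0  0]
 [ 0  0  0  0
[... 987 characters left out ...]
 84  75  53  49  44  53  83 102 106]
 [105 109 105 103 122 108  80  55  66  94 108 142]
 [103 106 105  92 118 128 125 105 101 101 103 104]
 [ 75  95 106 107  93  88 109 107  88  98 105 106]
 [ 64  72  91  84  93  87 111  87 103 105 107 106]
 [ 66  65  67 139 162 132 117  85  99 106 106 107]
 [ 68  66  73 112 125 119 116 100 102 107 107 105]
 [ 65  65  82 113 114 114 124 189 191 113 104 107]
 [ 67  65  72 100 113 115 111 128 147 100 103 106]
 [ 65  69  63  60  89 106 111 114 124  93 104 106]
 [ 68  65  70  64  63  82  88 105 104  95 107 106]
 [ 65  64  67  65  68  97 105  94 101 107 105 104]
 [ 67  66  64  63  70 100 104 105 106 107 106 106]
 [ 68  65  63  97  96 105 108 105 106 105 107 106]]
```

Run:
```python
from m import *
s3=cv2.imread('pics/s3.png');p=np.array([ 0.53738566,-0.2196987,0.19788977])
h=cv2.cvtColor(s3,cv2.COLOR_BGR2HSV)[:,:,0]; m=np.zeros(h.shape);m[207:213,308:320]=(h[207:213,308:320]<35)
v,u=np.nonzero(m);o=np.array([u.mean(),v.mean()]);print('bit obs',o,'pred',proj('side',p-[0,0,.032]))
# silhouette predicted mask by box hull
c,s=np.cos(np.radians(4.6)),np.sin(np.radians(4.6)); x=np.array([c,s,0]);y=np.array([-s,c,0])
P=np.array([proj('side',p+[0,0,-.032]+a*.009*y+b*.002*x+[0,0,e*.006]) for a in(-1,1) for b in(-1,1) for e in(-1,1)])
print('pred extents',P.min(0),P.max(0),'obs',u.min(),u.max(),v.min(),v.max())
k=onz('side',*o,p[2]-.032); print('bit world',k.round(4),'minus tcp',(k-p).round(4))
s0=cv2.imread('pics/s0.png'); from m import slot
a,b,W=slot(s0,'side',(309,220,10,9)); L=onz('side',a,b,.114);print('slot',a,b,L.round(4),'move',((L-k)[:2]*100).round(2), 'axis comps', (L-k)@x*1000,(L-k)@y*1000)
```

```text
bit obs [313.1875 209.375 ] pred [314.60869688 209.42683901]
pred extents [311.05997393 205.87862423] [318.19923094 212.98309327] obs 310 316 207 212
bit world [ 0.535  -0.2169  0.1659] minus tcp [-0.0024  0.0028 -0.032 ]
slot 313.4413309982487 223.73467600700525 [ 0.5373 -0.222   0.114 ] move [ 0.22 -0.52] axis comps 1.8011796052668398 -5.345242413475188
```

{"fn": "drive_tool", "kwargs": {"moves": [[[0.2, -0.5, 0], 0, 1], [[0.2, -0.5, -2], 0, 1], [[0.2, -0.5, -3.5], 0, 1], [[0.2, -0.5, -4], 0, 1], [[0.2, -0.5, -4], 0, 1], [[0.2, -0.5, -4], 0, 1], [[0.2, -0.5, -4], 0, 1]]}}

```text
time: 6.65
ee_pos: [0.5405, -0.2265, 0.1601]
ee_rot: [0.001, 0.678, 0.735, 0.0]
ft_force: [0.6, -0.4, -0.4]
opening: 0.0048
```

Run:
```python
from h import *
b=snap('side','s4.png')
s=r.get_state();p=s['ee_pos'];print(s['time'],p,s['ee_rot'],s['opening'],s['ft_force'])
B=cv2.resize(b[200:240,295:335],(600,600),interpolation=cv2.INTER_CUBIC)
cv2.imwrite('pics/d4.png',B)
h=cv2.cvtColor(b,cv2.COLOR_BGR2HSV);print(h[208:232,306:324,2])
```

```text
6.7 [ 0.5404595  -0.22647695  0.16004596] [5.34378752e-04 6.78213408e-01 7.34864756e-01 2.78918579e-04] 0.005101245366135328 [-0.21759965  0.74949923 -0.65606919]
[[104 110 107 103  77  66  61  46  46  43  45  50  51  92 111  80  63  99]
 [ 96 102 107  82  66  65  65  49  51  50  52  44  59  95 112  80  77 101]
 [ 68  70  73  66  66  66  62  51  48  42  47  49  65  98 110  74  87 106]
 [ 66  63  65  65  67  66  49  46  51  47  44  48  76  97  97  71  89 104]
 [ 64  68  64  67  67  65  54  56  52  47  49  53  80 102 101  65  87 101]
 [ 69  65  64  70  64  67  86 118  90  59  43  55  80 102  96 101 105 107]
 [ 66  66  65  62  65  65  62 109 121 104  76  74  95 116 105 103 107 107]
 [ 65  65  66  67  64  72  64  66  86 114 120 108  94 104 104 106 107 105]
 [ 66  69  65  67 121 154 138  97  85  98  81  65 100 107 106 102 105 106]
 [ 66  65  63 119 157 159 155 158 133 116  75  70  99 107 104 106 108 103]
 [ 66  63 121 156 169 158 126 125 115 117 135 114 102 107 107 107 104 107]
 [ 64 118 156 168 165 155 122 111 107 129 209 188 174 140 105 106 105 105]
 [120 158 169 165 166 148 115 111 110
[... 163 characters left out ...]
238 247 245 237 248 252]
 [167 168 168 158 129 110 110 119 137 156 187 202 227 240 234 231 233 236]
 [165 167 165 163 162 148 129 114 108 117 164 203 221 226 229 231 232 228]
 [164 166 162 161 161 175 164 161 161 125 118 168 216 226 230 232 232 170]
 [161 176 176 176 187 237 215 241 249 224 175 209 225 231 232 230 195 111]
 [141 238 250 252 250 251 248 248 249 246 230 229 231 233 231 195 116  88]
 [ 74 128 192 247 251 250 247 247 246 246 234 230 232 230 195 124  86  92]
 [ 95  92  89 132 190 244 249 247 246 246 236 232 230 197 124  87  96  92]
 [108 104 101  91  99 156 220 245 248 250 250 238 197 122  84  91  93  91]
 [106 105 109 105 103  93 103 157 223 250 252 225 135  86  92  93  94  90]]
```

View pics/d4.png

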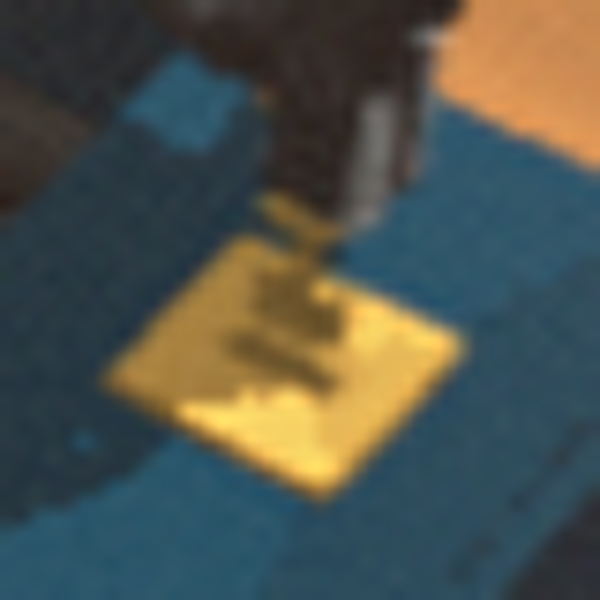

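```bash
cat >> m.py <<'E'
c_,s_=np.cos(np.radians(4.6)),np.sin(np.radians(4.6)); X_=np.array([c_,s_,0]);Y_=np.array([-s_,c_,0])
def bitmask(foot,S=8):
    P=np.array([proj('side',np.array(foot)+a*.009*Y_+b*.002*X_+[0,0,e]) for a in(-1,1) for b in(-1,1) for e in(0.001,.012)],np.float32)
    return P
E
python3 - <<'E'
from m import *
p=np.array([0.54046,-.22648,.16005]); f=p-[0,0,.038]
P=bitmask(f); print('pred',P.min(0),P.max(0)); print(P.round(1).tolist())
print('1mm X',(proj('side',f+X_*.001)-proj('side',f)),'Y',(proj('side',f+Y_*.001)-proj('side',f)),'Z',proj('side',f+[0,0,.001])-proj('side',f))
print('foot',proj('side',f))
L=np.array([.5373,-.222,.114]);print([proj('side',L+a*.0105*Y_+b*.0035*X_).round(1) for a in(-1,1) for b in(-1,1)])
E
```

```text
pred [312.5509  216.74373] [319.5334  223.47217]
[[318.29998779296875, 223.5], [318.70001220703125, 220.60000610351562], [319.1000061035156, 222.60000610351562], [319.5, 219.6999969482422], [312.6000061035156, 220.5], [312.8999938964844, 217.60000610351562], [313.29998779296875, 219.60000610351562], [313.70001220703125, 216.6999969482422]]
1mm X [ 0.19816846 -0.2118316 ] Y [-0.31999876 -0.16557495] Z [ 0.03634579 -0.26195105]
foot [315.78611339 221.81116456]
[array([316.1, 226.2]), array([317.5, 224.7]), array([309.4, 222.7]), array([310.8, 221.3])]
```

Predicted foot (315.8,221.8) against observed about (314.6,221.5), with the slot at (313.45,223.75). The correction is about -1.8 mm across and +1.4 mm along the slot. The top view's absolute lock x of 0.5388 agrees. Next I'll correct and touch down gently.

{"fn": "drive_tool", "kwargs": {"moves": [[[-0.2, 0.13, 0], 0, 1], [[-0.2, 0.13, 0], 0, 1], [[-0.2, 0.13, -0.3], 0, 1], [[-0.2, 0.13, -0.6], 0, 1], [[-0.2, 0.13, -0.8], 0, 1], [[-0.2, 0.13, -1.0], 0, 1], [[-0.2, 0.13, -1.1], 0, 1], [[-0.2, 0.13, -1.1], 0, 1]]}}

```text
time: 7.5
ee_pos: [0.5381, -0.2251, 0.1481]
ee_rot: [-0.0, 0.678, 0.735, -0.0]
ft_force: [0.1, -0.5, -0.9]
opening: 0.0051
```

It's 4 mm below the face with no contact force, so the bit has entered the slot. Continuing down.

{"fn": "drive_tool", "kwargs": {"moves": [[[0, 0, -0.2], 0, 1], [[0, 0, -0.4], 0, 1], [[0, 0, -0.5], 0, 1], [[0, 0, -0.5], 0, 1]]}}

```text
time: 7.9
ee_pos: [0.538, -0.225, 0.1431]
ee_rot: [-0.0, 0.678, 0.735, -0.0]
ft_force: [0.2, 0.1, -1.1]
opening: 0.0048
```

{"fn": "drive_tool", "kwargs": {"moves": [[[0, 0, -0.2], 0, 1], [[0, 0, -0.4], 0, 1], [[0, 0, -0.5], 0, 1], [[0, 0, -0.5], 0, 1]]}}

```text
time: 8.3
ee_pos: [0.5384, -0.2252, 0.1382]
ee_rot: [0.0, 0.678, 0.735, 0.0]
ft_force: [1.5, -1.6, -1.8]
opening: 0.0051
```

{"fn": "drive_tool", "kwargs": {"moves": [[[0, 0, -0.1], 0, 1], [[0, 0, -0.2], 0, 1], [[0, 0, -0.3], 0, 1], [[0, 0, -0.3], 0, 1]]}}

```text
time: 8.7
ee_pos: [0.5385, -0.2251, 0.1356]
ee_rot: [0.0, 0.678, 0.735, 0.0]
ft_force: [1.1, 0.2, 3.2]
opening: 0.0052
```

The pin is felt at 3 N. Now I'll rock ±1 mm across the slot (world x) while pressing lightly.

{"fn": "drive_tool", "kwargs": {"moves": [[[0.1, 0.01, -0.05], 0, 1], [[-0.1, -0.01, -0.1], 0, 1], [[0.1, 0.01, -0.15], 0, 1], [[-0.1, -0.01, -0.2], 0, 1], [[0.1, 0.01, -0.25], 0, 1], [[-0.1, -0.01, -0.3], 0, 1], [[0, 0, -0.3], 0, 1]]}}

```text
time: 9.4
ee_pos: [0.5386, -0.2249, 0.1323]
ee_rot: [0.0, 0.678, 0.735, 0.0]
ft_force: [3.3, 0.2, 1.1]
opening: 0.0052
```

{"fn": "drive_tool", "kwargs": {"moves": [[[0.13, 0, -0.05], 0, 1], [[-0.07, 0, -0.1], 0, 1], [[0.13, 0, -0.15], 0, 1], [[-0.07, 0, -0.2], 0, 1], [[0.13, 0, -0.25], 0, 1], [[-0.07, 0, -0.3], 0, 1], [[0.13, 0, -0.35], 0, 1], [[-0.07, 0, -0.4], 0, 1], [[0.03, 0, -0.4], 0, 1]]}}

```text
time: 10.3
ee_pos: [0.5387, -0.2251, 0.1286]
ee_rot: [0.0, 0.678, 0.735, 0.0]
ft_force: [2.6, 0.6, 4.5]
opening: 0.0051
```

{"fn": "drive_tool", "kwargs": {"moves": [[[0.13, 0, -0.05], 0, 1], [[-0.07, 0, -0.1], 0, 1], [[0.13, 0, -0.15], 0, 1], [[-0.07, 0, -0.2], 0, 1], [[0.13, 0, -0.25], 0, 1], [[-0.07, 0, -0.3], 0, 1], [[0.13, 0, -0.35], 0, 1], [[-0.07, 0, -0.4], 0, 1], [[0.03, 0, -0.4], 0, 1]]}}

```text
time: 11.2
ee_pos: [0.5388, -0.2252, 0.1242]
ee_rot: [0.0, 0.678, 0.735, 0.0]
ft_force: [1.7, -1.2, 2.6]
opening: 0.0051
```

{"fn": "drive_tool", "kwargs": {"moves": [[[0.1, 0, -0.1], 0, 1], [[-0.07, 0, -0.15], 0, 1], [[0.1, 0, -0.2], 0, 1], [[0.03, 0, -0.25], 0, 1], [[0.03, 0, -0.3], 0, 1], [[0.03, 0, -0.3], 0, 1]]}}

```text
time: 11.8
ee_pos: [0.539, -0.2252, 0.1217]
ee_rot: [0.0, 0.678, 0.735, 0.0]
ft_force: [1.7, -0.1, 8.0]
opening: 0.0051
```

It's home: TCP z 0.1217 against 0.122 expected, with a firm 8 N stop. The key sits about 3.8 mm along +Y in the grip, so the TCP should circle the lock axis during the turn. I'll begin turning clockwise in stages and watch the forces.

{"fn": "drive_tool", "kwargs": {"moves": [[[-0.04, 0, 0], -0.1, 1], [[-0.08, 0.01, 0], -0.2, 1], [[-0.11, 0.02, 0], -0.3, 1], [[-0.15, 0.03, 0], -0.4, 1], [[-0.15, 0.03, 0], -0.4, 1]]}}

```text
time: 12.3
ee_pos: [0.5375, -0.225, 0.1216]
ee_rot: [0.0, 0.812, 0.584, 0.0]
ft_force: [1.9, 0.5, 9.0]
opening: 0.005
```

Run:
```python
from rig import r
s=r.get_state();print(s['time'],s['ee_pos'],s['ft_force'],s['torque'],s['opening'],s['joint_pos'])
```

```text
12.3 [ 0.53753907 -0.22503997  0.1216411 ] [1.85663408 0.46167666 9.04283347] [-0.07181778 -0.47416657 -0.0263699 ] 0.005005908009836949 [-0.00352469  0.61309753  0.50852791  1.83366508 -0.40172661  0.79770199
  0.38876981]
```

{"fn": "drive_tool", "kwargs": {"moves": [[[-0.03, 0.02, 0], -0.1, 1], [[-0.06, 0.04, 0], -0.2, 1], [[-0.09, 0.06, 0], -0.3, 1], [[-0.12, 0.08, 0], -0.4, 1], [[-0.15, 0.11, 0], -0.5, 1], [[-0.17, 0.14, 0], -0.6, 1], [[-0.17, 0.14, 0], -0.6, 1]]}}

```text
time: 13.0
ee_pos: [0.5355, -0.2234, 0.1217]
ee_rot: [-0.0, 0.948, 0.318, -0.0]
ft_force: [0.6, 0.7, 10.6]
opening: 0.0053
```

Run:
```python
from rig import r
s=r.get_state();print(s['time'],s['ee_pos'],s['ft_force'],s['torque'],s['opening'])
```

```text
13.0 [ 0.53549374 -0.22340027  0.12165725] [ 0.57856492  0.74523236 10.61511639] [ 0.26437799 -0.14978353  0.01565324] 0.005254371311984468
```

{"fn": "drive_tool", "kwargs": {"moves": [[[-0.02, 0.03, 0], -0.1, 1], [[-0.03, 0.07, 0], -0.2, 1], [[-0.05, 0.1, 0], -0.3, 1], [[-0.05, 0.14, 0], -0.4, 1], [[-0.06, 0.18, 0], -0.5, 1], [[-0.06, 0.21, 0], -0.58, 1], [[-0.06, 0.23, 0], -0.63, 1], [[-0.06, 0.23, 0], -0.63, 1], [[-0.06, 0.23, 0], -0.63, 1]]}}

```text
time: 13.9
ee_pos: [0.5347, -0.2207, 0.1216]
ee_rot: [-0.001, 1.0, 0.01, -0.0]
ft_force: [0.2, 2.2, 11.0]
opening: 0.0048
```

Run:
```python
from h import *
s=r.get_state();print(s['time'],s['ee_pos'],s['ee_rot'],s['ft_force'],s['torque'],s['opening'])
b=snap('side','s5.png');B=cv2.resize(b[120:300,215:395],(800-200,600),interpolation=cv2.INTER_CUBIC)
cv2.imwrite('pics/d5.png',B)
```

```text
13.9 [ 0.53471985 -0.22071431  0.12164277] [-5.24312301e-04  9.99946924e-01  1.02879252e-02 -1.83242404e-04] [ 0.19065169  2.16425673 11.04461758] [ 0.58142688 -0.0469274   0.1213356 ] 0.004802379529524393
```

View pics/d5.png

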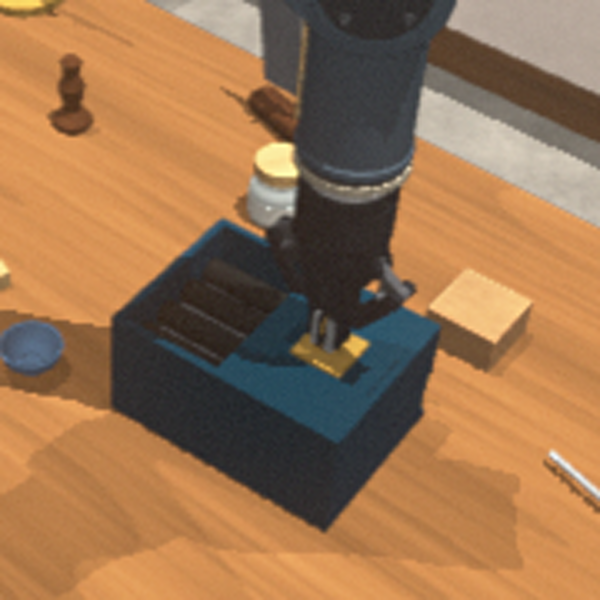

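The side view shows the key gripped and seated in the lock, and the tray and bystanders undisturbed. The jaw has turned 1.63 rad with a spring moment of 0.12 N m. I'll add a little to take up the play, then check the drawer in the top view.

{"fn": "drive_tool", "kwargs": {"moves": [[[0, 0.02, 0], -0.03, 1], [[0, 0.02, 0], -0.05, 1], [[0, 0.02, 0], -0.05, 1], [[0, 0.02, 0], -0.05, 1]]}}

```text
time: 14.35
ee_pos: [0.5347, -0.2205, 0.1216]
ee_rot: [-0.001, 1.0, -0.015, -0.0]
ft_force: [0.4, 1.6, 11.1]
opening: 0.0049
```

Run:
```python
from h import *
s=r.get_state();print(s['time'],s['ee_pos'],s['ee_rot'],s['ft_force'],s['torque'],s['opening'])
a=snap('top','t6.png');b=snap('side','s6.png');t0=cv2.imread('pics/t0.png')
f=lambda im:cv2.resize(im[150:220,255:345],(380,296),interpolation=cv2.INTER_CUBIC)
g=lambda im:cv2.resize(im[155:225,165:255],(380,296),interpolation=cv2.INTER_CUBIC)
cv2.imwrite('pics/d6.png',np.vstack([np.hstack([f(t0),f(a)]),np.hstack([g(cv2.imread('pics/s0.png')),g(b)])]))
```

```text
14.35 [ 0.53474974 -0.22046688  0.1216497 ] [-6.25628586e-04  9.99891970e-01 -1.46845255e-02 -1.48357659e-04] [ 0.36483488  1.63305781 11.11428904] [ 0.59863882 -0.05307024  0.09255489] 0.004915793029542828
```

View pics/d6.png

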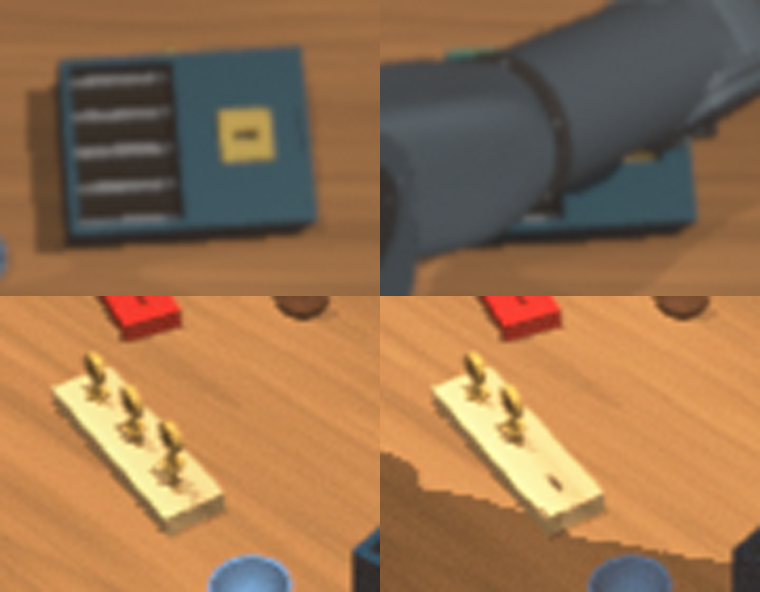

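The top view shows the drawer's light strip ajar at about (475,53). The rack still holds the mid and short keys, with the long key's slot empty. I'll turn a touch further, looking for the stop as confirmation.

{"fn": "drive_tool", "kwargs": {"moves": [[[0, 0.01, 0], -0.03, 1], [[0, 0.02, 0], -0.05, 1], [[0, 0.02, 0], -0.05, 1], [[0, 0.02, 0], -0.05, 1]]}}

```text
time: 14.85
ee_pos: [0.5348, -0.2202, 0.1217]
ee_rot: [-0.001, 0.999, -0.04, -0.0]
ft_force: [0.3, 2.9, 10.7]
opening: 0.0057
```

Run:
```python
from h import *
s=r.get_state();print(s['time'],s['ee_pos'],s['ee_rot'],s['ft_force'],s['torque'],s['opening'])
a=cv2.imread('pics/t6.png');t=cv2.imread('pics/t0.png')
for c in(270,272,274,276,278): print(c,t[156:170,c].tolist()[::1][:10],'\n  ',a[156:170,c].tolist()[:10])
```

```text
14.85 [ 0.53475861 -0.22024389  0.12166622] [-6.26142517e-04  9.99213050e-01 -3.96594444e-02 -1.30300284e-04] [ 0.2761834   2.86452135 10.66694402] [ 0.60128876 -0.10911399  0.13931385] 0.0056824613439153526
270 [[65, 103, 146], [65, 103, 147], [67, 105, 150], [67, 105, 151], [68, 107, 154], [69, 110, 158], [71, 110, 155], [75, 102, 133], [83, 89, 97], [85, 80, 69]] 
   [[67, 106, 151], [68, 107, 152], [69, 109, 155], [70, 109, 157], [72, 112, 157], [76, 113, 148], [80, 108, 129], [76, 94, 104], [72, 78, 81], [73, 72, 71]]
272 [[64, 101, 145], [65, 104, 147], [66, 105, 150], [67, 105, 151], [68, 108, 154], [70, 110, 158], [71, 108, 151], [77, 99, 123], [81, 85, 85], [73, 69, 60]] 
   [[67, 105, 150], [69, 108, 152], [69, 109, 155], [69, 109, 156], [73, 112, 154], [83, 115, 137], [94, 113, 101], [87, 95, 70], [76, 76, 63], [73, 71, 67]]
274 [[65, 101, 145], [66, 103, 147], [66, 105, 149], [67, 105, 151], [67, 107, 153], [70, 110, 158], [70, 107, 151], [77, 98, 122], [80, 84, 84], [69, 67, 59]] 
   [[68, 105, 150], [68, 106, 151], [69, 108, 155], [70, 110, 156], [74, 112, 152], [87, 115, 129], [94, 112, 92], [78, 87, 65], [66, 68, 61], [69, 67, 66]]
276 [[64, 101, 144], [65, 103, 146], [66, 105, 149], [66, 105, 150], [68, 107, 153], [69, 109, 157], [72, 107, 150], [80, 97, 117], [82, 83, 79], [68, 65, 56]] 
   [[67, 105, 149], [68, 106, 151], [69, 109, 155], [70, 110, 156], [73, 110, 151], [86, 115, 127], [90, 108, 91], [73, 83, 66], [64, 67, 63], [69, 68, 67]]
278 [[63, 100, 142], [65, 103, 145], [66, 105, 149], [67, 106, 151], [68, 108, 153], [69, 109, 156], [72, 106, 148], [79, 95, 113], [82, 82, 76], [65, 62, 55]] 
   [[66, 104, 148], [67, 106, 150], [69, 109, 154], [70, 110, 156], [75, 111, 149], [83, 110, 120], [73, 89, 82], [57, 64, 61], [59, 61, 62], [68, 67, 66]]
```

The tool has now turned 1.73 rad against a stop plus play of 1.7. The moment rose from 0.09 to 0.14 N m, so the plug is about at its stop. The key is still home and gripped, so I'm handing in.

```bash
python3 -c "
from rig import r
print(r.sign_off()); s=r.get_state(); print(s['time'],s['ee_pos'],s['opening'])"
```

```text
the job is handed in; nothing more can be done
None
the job is handed in; nothing more can be done
```

I put the longest key fully home in the chest lock and turned it clockwise past a quarter turn. I handed in at about 15 s, still gripping it and holding it turned. `sign_off` gives no verdict, so I don't know how it was judged.

- **Right key:** I took the key nearest the chest, whose bow measured highest. The three heights read 4–6 mm above the expected values, but the order was clear.
- **Insertion:** I rocked the key about 1 mm to and fro past the pins. No reading there passed about 5 N. It stopped with the tool at z 0.1217 m, against 0.122 m expected, with a firm 8 N stop. The press stayed at about 11 N afterwards.
- **Turn:** The tool turned about 1.73 rad. The moment rose only from 0.09 to 0.14 N m over the last step, which fits the plug nearing its stop but doesn't prove it.
- **Drawer:** The top view shows it ajar. The arm hides most of it, so I could not measure the opening accurately.
- **Other things:** The mid and short keys are still in the rack. The bystanders in the last views I looked at had not visibly moved; I did not check every one.

One check disagreed: the grip opening read 5.7 mm on the last step, against about 5 mm before. The key may have twisted very slightly in the pads.

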